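# Put the leftover furniture fittings back in the caddy

## Task

Put the leftover fittings back in the caddy: the beech knob, the black-based levelling foot, the castor and the red star knob, each set upright on the floor of the empty part of the bin that already holds its own kind, the way it stands now. The dark walnut knob and the white-based foot are from another job and have no bin: leave them standing where they are.

Things in the scene. Friction and masses are not known exactly. Their poses are not given: they have to be found in the camera images.
- beech_knob: turned mushroom-shaped furniture knob of pale beech wood, standing on its flat foot on the bench: head 36 mm diameter (heights 16 to 31 mm), foot 25 mm diameter, 33 mm tall in all. Origin at the centre of its underside, z up its axis. Grip the head.
- black_foot: cabinet levelling foot standing on its round black plastic base (44 mm diameter, 9 mm thick, domed to 14 mm); steel hex nut 20 mm over corners from 14 to 21 mm height; upright steel stem 10 mm diameter (threads 11 mm) up to 50 mm height. Origin at the centre of its underside, z up the stem. Grip the stem above the nut.
- castor: small castor standing wheel up on its square steel plate (44 x 44 x 4 mm): steel fork 30 mm wide over its cheeks (along y; cheeks 22 mm long, up to 40 mm height, rounded tops to 47 mm), black wheel 36 mm diameter, 18 mm wide, axle along y at 36 mm height, top at 54 mm. Origin at the centre of the plate's underside, z up. Grip across the cheeks, closing along its y.
- star_knob: red plastic five-lobed clamping knob standing on its hub: hub 26 mm diameter up to 14 mm height, lobed head 44 mm across from 14 to 32 mm, brass spot on top. One lobe points along its x, the others every 72 degrees; the grip width along a lobe is about 40 mm. Origin at the centre of its underside, z up.
- walnut_knob: look-alike with no bin, leave alone: turned mushroom-shaped furniture knob of dark walnut wood, standing on its flat foot on the bench: head 36 mm diameter (heights 16 to 31 mm), foot 25 mm diameter, 33 mm tall in all. Origin at the centre of its underside, z up its axis.
- white_foot: look-alike with no bin, leave alone: cabinet levelling foot standing on its round white plastic base (44 mm diameter, 9 mm thick, domed to 14 mm); steel hex nut 20 mm over corners from 14 to 21 mm height; upright steel stem 10 mm diameter (threads 11 mm) up to 50 mm height. Origin at the centre of its underside, z up the stem.
- bin_knob: blue plastic bin already holding two pale beech knobs, fixed at its far (+x) end, centred 56 mm in x and 23 mm to either side from the origin. Inside 92 mm (y) by 112 mm (x), rim 30 mm high, floor 3 mm thick. Origin: middle of the empty near part (66 mm in x, 92 mm in y), at the bin's underside; place here. The caddy's walls rise 42 mm above the bench.
- bin_foot: blue plastic bin already holding two black-based levelling feet, fixed at its far (+x) end, centred 56 mm in x and 23 mm to either side from the origin. Inside 92 mm (y) by 112 mm (x), rim 30 mm high, floor 3 mm thick. Origin: middle of the empty near part (66 mm in x, 92 mm in y), at the bin's underside; place here. The four bins are fixed in one plywood caddy.
- bin_castor: blue plastic bin already holding two castors (wheel up), fixed at its far (+x) end, centred 56 mm in x and 23 mm to either side from the origin. Inside 92 mm (y) by 112 mm (x), rim 30 mm high, floor 3 mm thick. Origin: middle of the empty near part (66 mm in x, 92 mm in y), at the bin's underside; place here. The bins' x points away from the robot.
- bin_star: blue plastic bin already holding two red star knobs, fixed at its far (+x) end, centred 56 mm in x and 23 mm to either side from the origin. Inside 92 mm (y) by 112 mm (x), rim 30 mm high, floor 3 mm thick. Origin: middle of the empty near part (66 mm in x, 92 mm in y), at the bin's underside; place here. Which quarter each bin fills varies.
Mind the look-alikes: they are no part of the job. Of the things shaped like the star_knob, the red one is meant. What is shaped like the castor but green is not meant.

How it is judged:
By the outcome, as a careful person would: the job done as asked, in the order asked, and still so for the second after the job is handed in, with the robot touching nothing.
It also fails if it takes over 120 s, if anything falls off the work surface, if the arm or the gripper's body presses on something with over 40 N, if the wrist force passes 120 N, or if a joint passes its speed limit or range.

## Robot

A 6-joint arm with a two-finger parallel gripper is mounted at the origin on the work surface. World frame = base frame: x ahead of the robot, y to its left, z up, the work surface at z = 0. Lengths are in mm, angles in rad, forces in N, time in s.
With the tool pointing down it reaches from about 250 to 775 mm from the base axis. Payload 8.9 kg.
Tool frame: the origin (TCP) lies on the centre line of the jaws, within the pads' length; the fingertips stand 8 mm ahead of it and the grasp point (between the pads) lies 11 mm behind it (tip_reach is the distance from the TCP to the fingertips, in mm); z points along the fingers, y is the line along which they close (so a half turn about z gives the same grasp; the last joint's range is limited). The gripper opens to 85 mm and grips with 20 to 120 N. Pads are 22 mm wide; open, the fingers measure 114 mm over their backs; the gripper's body (76 mm by 85 mm) begins 54 mm behind the grasp point. The pads swing forward as they close: fully open they stand 13 mm farther back than shut.
Start: joints at [1.154, 0.291, -0.153, 1.127, 0, 1.431], TCP at [143.97, 504.873, 239.305] pointing down, gripper open.
Joint ranges: [-2.52, 2.52], [-0.91, 1.74], [-1.3, 1.37], [-1.96, 2.02], [-1.52, 1.47], [-3.14, 3.14]. Speed limits (rad/s): [2.22, 2.22, 2.79, 3.14, 3.14, 3.14].

## Interface

Orientations are given as a 3x3 rotation matrix whose columns are the frame's x, y, z axes.
In Python, from workcell import * gives the robot as it stands.
- The arm moves only by the tool send_rows, never from a script. Its argument "steps" is a list of rows, each an object with "delta_pos": the shift along the world's x, y, z in units of 50 mm (1.0 is 50 mm), a list of three; "rot": the turn, a rotation vector about the world's x, y, z in units of 5 degrees (1.0 is 5 degrees), a list of three. A call has 1 to 20 rows; each row shifts and turns the commanded pose from where the row before left it; what a row does not reach is not made up. A row lasts 1/10 s, in which the tool goes at most 50 mm and 8.59 degrees, less where a joint would pass 70% of its speed; a pose out of reach is approached as far as the arm can. A call is refused whole if a number of a shift passes 1 or a number of a turn 1, either way. A call with a gripper value outside its range is refused whole. "fingers" is the finger opening in mm, from 0 to 85.4, set as the call begins (left out, the last holds). The fingers move at their own pace and stop on an object; "force" is the grip in N (left out, the last holds). Time passes only in rows, so rows that do not move let the fingers close. It gives the time, the measured TCP pose, the force, the opening and the grip force at its end, in the units of the state.
- get_obs(): the state, without advancing time (a new reading comes with each control period).
- capture(name): name is "side" or "top" or "wrist"; returns (picture, depth): 420x560x3 uint8, blue, green, red; 420x560 float32, mm along the optical axis (not along the pixel's ray), 0 where there is no reading.
- camera_model(name): a dict with "K" (3x3 intrinsics, pixels), "rvec" (rotation vector, rad) and "tvec" (3), from world to camera coordinates, as OpenCV has them; the wrist camera has in their place "mount" (4x4, takes a point from camera to tool coordinates, whose origin is the TCP and whose axes are the flange's). Camera axes: x right, y down, z forward; pixel columns grow to the right and rows downward; lengths in mm; the calibration is good to about 2 mm. A picture is of the moment at which its call begins: read the wrist's pose just before it. camera_model takes no time and is no camera call.
- job_done(): hands the job in; it is judged then, once.
Trained networks look in the newest picture that a camera, given by its name, has taken for a name from the list of things; names that differ only in an ending like _2 or _b are one class to them, and where a whole thing is asked for, a point or a joint stands for the part that bears it (a point fixed in the world has none). Each returns a list of dicts, best first, with "p" (0 to 1); they miss things now and then, are a little off and sometimes report something else, mostly with a low value. They report only what shows in the picture. A call takes as long as a camera call. They do not tell look-alikes from the thing itself.
- regions_of(target, camera): "mask" (420x560 bool, what is visible of it) and "extent" ([left, top, right, bottom] in pixels, round what is visible of it).
- landmark_of(target, camera): "uv" ([column, row] in pixels: a listed point, or the origin of a listed thing).
The state is a dict: "t": time; "joint_positions": joint angles; "qd": joint speeds; "joint_torque": joint torques, N m; "tool_pos": TCP position; "tcp_rot": TCP orientation; "contact_force": force on the tool from outside, world axes, zero at the start; "ft_torque": the same for the moment, N m; "width": opening from 0.0 (shut) to 1.0 (fully open); "grasp_force": force on a finger pad.
Only numpy, scipy, OpenCV 4.12 (cv2) and the standard library are available. Lean on these libraries where they do the work, as an engineer would, in place of code of your own. Each camera call takes 0.05 s, during which the arm holds its last target. There are 200 camera calls.

## Working session

There is one attempt and no reset: what is moved stays moved. The work goes in short steps, Python scripts to look and compute and a tool call to move; the robot and the scene stay as the last step left them, time stands still between calls to the robot, and variables do not carry over. Pictures are saved under pics/ and viewed, at most 14 in all, crops included, and the job is handed in when it is done.

Besides the shell and the picture viewer there is one more tool, called after "Call:" by a JSON object that holds its "name" and its "arguments", one argument or row to a line. send_rows: Moves the arm, as the interface text tells. Its arguments: {"type":"object","properties":{"steps":{"type":"array"},"fingers":{"type":"number"},"force":{"type":"number"}},"required":["steps"]}

```bash
ls; mkdir -p pics
python3 - <<'E'
from workcell import *
import cv2
for n in("top","side"):
    p,d=capture(n); cv2.imwrite(f"pics/{n}0.png",p)
    import numpy as np; np.save(f"{n}0.npy",d); m=camera_model(n); print(n,m)
s=get_obs();print(s)
print(camera_model("wrist"))
E
```

```text
pics
top {'K': array([[434.44711402,   0.        , 280.81047431],
       [  0.        , 434.44711402, 202.15457771],
       [  0.        ,   0.        ,   1.        ]]), 'rvec': array([ 2.13650298, -2.18815644,  0.04298737]), 'tvec': array([  33.22830168,  492.76461657, 1011.45970615])}
side {'K': array([[527.22977195,   0.        , 275.57105687],
       [  0.        , 527.22977195, 208.64266334],
       [  0.        ,   0.        ,   1.        ]]), 'rvec': array([ 2.09370955, -0.57441324,  0.30005657]), 'tvec': array([-420.85730606,  164.84261909, 1003.91107221])}
{'t': 0.1, 'joint_positions': array([ 1.15369763e+00,  2.91200750e-01, -1.54019202e-01,  1.12668552e+00,
        2.38787039e-05,  1.43150821e+00]), 'qd': array([ 2.24110113e-05, -9.61655958e-04,  1.19295642e-03, -1.27787568e-03,
       -6.70194525e-04, -2.14555195e-04]), 'joint_torque': array([ 1.29132932e-03, -5.37976921e+01,  3.31918609e+01,  9.31850576e-03,
       -1.76834965e-04, -6.96970716e-06]), 'tool_pos': array([143.81797363, 504.54429889, 238.81358091]), 'tcp_rot': array([[-9.61658148e-01,  2.74250586e-01, -4.71156035e-04],
       [ 2.74250933e-01,  9.61657640e-01, -1.00438067e-03],
       [ 1.77638814e-04, -1.09508584e-03, -9.99999385e-01]]), 'contact_force': array([-0.06909085, -0.89081003, -0.91099736]), 'ft_torque': array([0.00935987, 0.0150483 , 0.00788094]), 'grasp_force': 0.0, 'width': 1.0009493282250446}
{'K': array([[373.70996678,   0.        , 278.66412699],
       [  0.        , 373.70996678, 213.17868199],
       [  0.        ,   0.        ,   1.        ]]), 'mount': array([[-1.87232598e-04, -9.63066305e-01, -2.69264290e-01,
         6.82312914e+01],
       [ 9.99999601e-01,  5.49712760e-05, -8.91961970e-04,
         2.44993801e-01],
       [ 8.73820320e-04, -2.69264350e-01,  9.63065910e-01,
        -1.34872496e+02],
       [ 0.00000000e+00,  0.00000000e+00,  0.00000000e+00,
         1.00000000e+00]])}
```

View pics/top0.png

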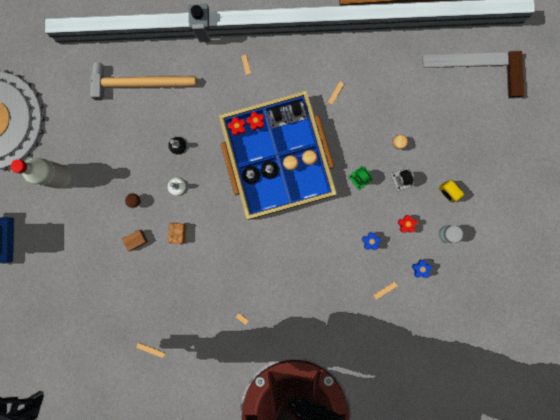

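View pics/side0.png

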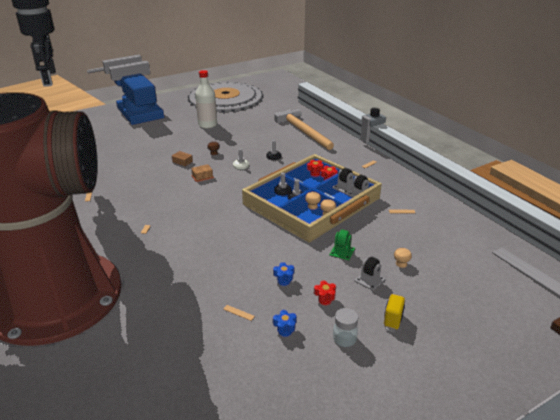

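Candidates (top-view pixels):
- **Pale knob:** (400,142) is beech. The dark one at (132,200) is walnut and is left alone.
- **Foot:** (177,146) is black. (177,187) is white and is left alone.
- **Castor:** (403,178) is black and steel. (360,177) is green and is left alone.
- **Star:** (408,224) is red. (372,241) and (423,269) are blue and are left alone.

The bins, tilted about 13°, are star far-left, castor far-right, foot near-left and knob near-right.

```bash
cat > h.py <<'E'
import numpy as np, cv2
from workcell import *
def world(name,d):
    m=camera_model(name);K=m["K"];v,u=np.mgrid[:420,:560]
    if name=="wrist":
        s=get_obs(); M=m["mount"]; R=s["tcp_rot"]@M[:3,:3]; t=s["tcp_rot"]@M[:3,3]+s["tool_pos"]
    else:
        Rc=cv2.Rodrigues(m["rvec"])[0]; R=Rc.T; t=-Rc.T@m["tvec"]
    P=np.stack([(u-K[0,2])/K[0,0]*d,(v-K[1,2])/K[1,1]*d,d],-1)
    return P@R.T+t, R, t
def uv2w(name,uv,z):
    m=camera_model(name); _,R,t=world(name,np.zeros((420,560)))
    r=R@np.linalg.inv(m["K"])@np.array([uv[0],uv[1],1.]); return t+r*(z-t[2])/r[2]
E
python3 - <<'E'
from h import *
capture("top"); d=np.load("top0.npy"); W,_,_=world("top",d)
print("table z",np.median(W[280:310,200:300,2]))
for n in ["beech_knob","black_foot","castor","star_knob","bin_knob","bin_foot","bin_castor","bin_star"]:
    print(n,[(np.round(l["uv"]).astype(int).tolist(),round(l["p"],2),uv2w("top",l["uv"],3*("bin" in n)).round()[:2].tolist()) for l in landmark_of(n,"top")[:7]])
for n,(u,v) in dict(beech=(400,142),black=(177,146),castor=(403,178),red=(408,224),green=(360,177),blue=(372,241),white=(177,187)).items():
    p=W[v-16:v+17,u-16:u+17].reshape(-1,3); p=p[(p[:,2]>6)&(p[:,2]<70)]
    (c,sz,a)=cv2.minAreaRect(p[:,:2].astype(np.float32)); print(n,len(p),p.mean(0).round(1),np.round(c,1),np.round(sz,1),round(a,1),p[:,2].max().round(1))
p=W[85:225,210:345].reshape(-1,3); p=p[(p[:,2]>36)&(p[:,2]<47)]
print("caddy",cv2.minAreaRect(p[:,:2].astype(np.float32)))
E
```

```text
table z 0.38862830420350747
beech_knob [([398, 144], 0.49, [629.0, -265.0])]
black_foot [([180, 142], 0.8, [652.0, 268.0]), ([252, 149], 0.24, [627.0, 89.0])]
castor [([362, 181], 0.77, [541.0, -174.0]), ([409, 178], 0.64, [545.0, -287.0])]
star_knob [([371, 241], 0.73, [397.0, -192.0]), ([408, 227], 0.64, [428.0, -280.0]), ([177, 184], 0.33, [547.0, 275.0])]
bin_knob [([304, 187], 0.83, [530.0, -35.0])]
bin_foot [([263, 194], 0.87, [517.0, 64.0]), ([295, 141], 0.58, [644.0, -16.0])]
bin_castor [([292, 136], 0.59, [655.0, -8.0])]
bin_star [([253, 149], 0.57, [626.0, 86.0])]
beech 181 [ 627.4 -261.    30.4] [ 628.9 -261.7] [33.2 33.2] 43.5 36.7
black 248 [638.3 272.1  16.9] [635.3 277.9] [51.8 50.1] 3.9 55.8
castor 250 [ 540.4 -265.1   38.6] [ 541.8 -266.4] [42.9 37.5] 15.2 56.4
red 241 [ 434.  -269.3   31. ] [ 437.2 -276.7] [39.8 56.1] 34.2 36.8
green 218 [ 546.9 -166.6   41.2] [ 547.9 -168.5] [41.3 40.6] 33.2 58.5
blue 227 [ 396.3 -184.9   31.2] [ 402.2 -185.6] [50.  41.1] 7.4 37.7
white 247 [538.1 274.1  16.7] [529.5 276.6] [68.4 57.5] 5.3 54.1
caddy ((604.9744262695312, 29.380592346191406), (257.27899169921875, 243.8119354248047), 14.163759231567383)
```

Call:
{"name": "send_rows", "arguments": {
  "steps": [
    {"delta_pos": [0.58,-0.65,0.08],"rot": [0,0,0.4]},
    {"delta_pos": [0.58,-0.65,0.08],"rot": [0,0,0.4]},
    {"delta_pos": [0.58,-0.65,0.08],"rot": [0,0,0.4]},
    {"delta_pos": [0.58,-0.65,0.08],"rot": [0,0,0.4]},
    {"delta_pos": [0.58,-0.65,0.08],"rot": [0,0,0.4]},
    {"delta_pos": [0.58,-0.65,0.08],"rot": [0,0,0.4]},
    {"delta_pos": [0.58,-0.65,0.08],"rot": [0,0,0.4]},
    {"delta_pos": [0.58,-0.65,0.08],"rot": [0,0,0.4]},
    {"delta_pos": [0.58,-0.65,0.08],"rot": [0,0,0.4]},
    {"delta_pos": [0.58,-0.65,0.08],"rot": [0,0,0.4]},
    {"delta_pos": [0.58,-0.65,0.08],"rot": [0,0,0.4]},
    {"delta_pos": [0.58,-0.65,0.08],"rot": [0,0,0.4]},
    {"delta_pos": [0.58,-0.65,0.08],"rot": [0,0,0.4]},
    {"delta_pos": [0.58,-0.65,0.08],"rot": [0,0,0.4]},
    {"delta_pos": [0.58,-0.65,0.08],"rot": [0,0,0.4]},
    {"delta_pos": [0,0,0],"rot": [0,0,0]},
    {"delta_pos": [0,0,0],"rot": [0,0,0]}
  ],
  "fingers": 85,
  "force": 40
}}

```text
t: 2.25
tool_pos: [579.2, 16.6, 298.8]
tcp_rot: [[-0.97, -0.241, -0.001], [-0.241, 0.97, 0.0], [0.001, 0.0, -1.0]]
contact_force: [-0.5, 0.5, -0.2]
width: 0.993
grasp_force: 0.0
```

Run:
```python
from h import *
p,d=capture("wrist"); cv2.imwrite("pics/w_caddy.png",p); np.save("w_caddy.npy",d)
W,_,_=world("wrist",d); np.save("W_caddy.npy",W); s=get_obs(); print(s["t"],s["tool_pos"],s["tcp_rot"][:,0])
m=(W[...,2]>38)&(W[...,2]<46)
n,l,st,c=cv2.connectedComponentsWithStats(m.astype(np.uint8))
i=1+st[1:,4].argmax(); print(st[i],cv2.minAreaRect(W[l==i][:,:2].astype(np.float32)))
```

```text
2.3 [578.65203925  17.40237775 299.01211367] [-9.70125036e-01 -2.42604340e-01  7.40694526e-04]
[ 167   75  231  233 9263] ((604.6064453125, 27.74359893798828), (256.24224853515625, 241.98580932617188), 14.221500396728516)
```

View pics/w_caddy.png

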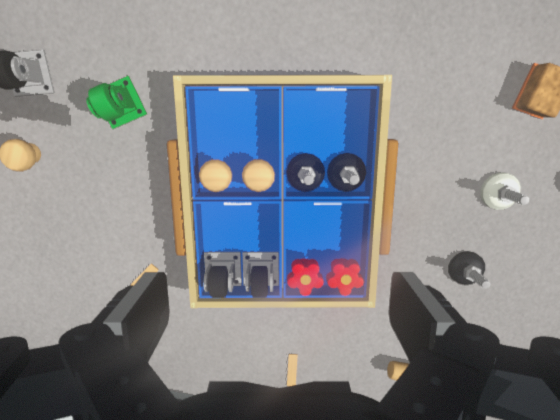

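The wrist view is rotated half a turn, so the robot is at the top. Knob bin is at (235,130), foot bin (330,130), castor bin (235,230) and star bin (325,230). The wrist and top cameras agree on the caddy pose to about 1.5 mm.

Run:
```python
from h import *
W=np.load("W_caddy.npy"); a=np.radians(14.2); X=np.array([np.cos(a),np.sin(a)]);Y=np.array([-X[1],X[0]]); C=np.array([604.7,28.5])
x=(W[...,:2]-C)@X; y=(W[...,:2]-C)@Y; z=W[...,2]
def objs(cx,cy,zlo):
    m=(abs(x-cx)<45)&(abs(y-cy)<45)&(z>zlo)&(z<70); n,l,st,c=cv2.connectedComponentsWithStats(m.astype(np.uint8))
    return [(x[l==i].mean().round(1),y[l==i].mean().round(1),z[l==i].max().round(1),st[i,4]) for i in range(1,n) if st[i,4]>30]
for n,cx,cy in [("knob",-28,-50),("foot",-28,50),("castor",90,-50),("star",90,50)]:
    print(n,objs(cx,cy,20))
# wall profiles
m=(z>22)&(z<46)
hx=np.histogram(x[m&(abs(y)<90)],np.arange(-135,136,3)); print([(int(e),int(h)) for h,e in zip(*hx) if h>150])
m=m&(x<-40)&(x>-110); hy=np.histogram(y[m],np.arange(-130,131,3)); print([(int(e),int(h)) for h,e in zip(*hy) if h>40])
```

```text
knob [(np.float64(-28.3), np.float64(-72.1), np.float64(44.5), np.int32(839)), (np.float64(-28.2), np.float64(-26.6), np.float64(44.9), np.int32(828)), (np.float64(-1.2), np.float64(-49.8), np.float64(38.8), np.int32(844))]
foot [(np.float64(-9.1), np.float64(61.0), np.float64(38.8), np.int32(1096)), (np.float64(-28.6), np.float64(24.8), np.float64(61.3), np.int32(839)), (np.float64(-28.4), np.float64(70.1), np.float64(61.8), np.int32(819))]
castor [(np.float64(100.4), np.float64(-49.9), np.float64(65.2), np.int32(2726))]
star [(np.float64(99.9), np.float64(51.3), np.float64(44.4), np.int32(3350))]
[(-129, 404), (-126, 574), (-123, 765), (-120, 205), (-117, 443), (-42, 206), (-39, 295), (-36, 369), (-33, 342), (-30, 297), (-27, 281), (-24, 262), (-21, 227), (-18, 210), (-15, 161), (-6, 586), (-3, 262), (0, 611), (72, 245), (75, 236), (78, 190), (81, 229), (87, 204), (90, 247), (93, 206), (96, 187), (99, 178), (114, 681), (117, 537), (120, 560), (123, 353), (126, 162)]
[(-121, 63), (-118, 71), (-115, 76), (-112, 52), (-109, 181), (-106, 212), (-103, 381), (-100, 111), (-97, 267), (-4, 148), (-1, 137), (2, 69), (92, 237), (95, 160), (98, 363), (101, 190), (104, 213), (107, 63), (110, 69), (113, 74), (116, 62)]
```

Call:
{"name": "send_rows", "arguments": {
  "steps": [
    {"delta_pos": [0.12,-0.7,-0.3],"rot": [0,0,0]},
    {"delta_pos": [0.12,-0.7,-0.3],"rot": [0,0,0]},
    {"delta_pos": [0.12,-0.7,-0.3],"rot": [0,0,0]},
    {"delta_pos": [0.12,-0.7,-0.3],"rot": [0,0,0]},
    {"delta_pos": [0.12,-0.7,-0.3],"rot": [0,0,0]},
    {"delta_pos": [0.12,-0.7,-0.3],"rot": [0,0,0]},
    {"delta_pos": [0.12,-0.7,-0.3],"rot": [0,0,0]},
    {"delta_pos": [0.12,-0.7,-0.3],"rot": [0,0,0]},
    {"delta_pos": [0,0,0],"rot": [0,0,0]},
    {"delta_pos": [0,0,0],"rot": [0,0,0]},
    {"delta_pos": [0,0,0],"rot": [0,0,0]}
  ]
}}

```text
t: 3.4
tool_pos: [627.1, -261.0, 180.0]
tcp_rot: [[-0.97, -0.245, 0.0], [-0.245, 0.97, 0.0], [-0.0, -0.0, -1.0]]
contact_force: [-0.0, 0.4, -0.2]
width: 0.997
grasp_force: 0.0
```

```bash
cat >> h.py <<'E'
def blobs(tag,rad=120,zlo=12,zhi=70,mina=150):
    p,d=capture("wrist"); cv2.imwrite(f"pics/{tag}.png",p); W,_,_=world("wrist",d); s=get_obs(); np.save(tag+".npy",W)
    print(s["t"],s["tool_pos"].round(1),s["tcp_rot"][:,0].round(3))
    z=W[...,2]; m=(z>zlo)&(z<zhi)&(np.hypot(*(W[...,:2]-s["tool_pos"][:2]).transpose(2,0,1))<rad)
    n,l,st,c=cv2.connectedComponentsWithStats(m.astype(np.uint8))
    for i in range(1,n):
        if st[i,4]>=mina:
            q=W[l==i]; r=cv2.minAreaRect(q[:,:2].astype(np.float32))
            print(st[i,4],"uv",c[i].round(),"mean",q.mean(0).round(1),"rect",np.round(r[0],1),np.round(r[1],1),round(r[2],1),"zmax",np.percentile(q[:,2],98).round(1),"bgr",p[l==i].mean(0).round())
E
python3 -c "
from h import *
blobs('w_beech')"
```

```text
3.45 [ 627.3 -261.   180.2] [-0.97  -0.245 -0.001]
1690 uv [297.  83.] mean [ 542.1 -270.    48.4] rect [ 541.5 -268.6] [35.5 24.9] 18.9 zmax 55.0 bgr [66. 68. 70.]
167 uv [274.  85.] mean [ 547.1 -284.7   44.2] rect [ 547.1 -285.1] [21.8  4. ] 18.9 zmax 48.0 bgr [123. 125. 126.]
1586 uv [416. 132.] mean [ 553.2 -179.5   43.3] rect [ 553.5 -178. ] [35.6 17.8] 41.2 zmax 54.6 bgr [ 54. 106.  39.]
1504 uv [273. 198.] mean [ 627.5 -265.7   31.3] rect [ 629.2 -265.3] [34.9 34.6] 25.4 zmax 34.4 bgr [117. 167. 196.]
```

View pics/w_beech.png

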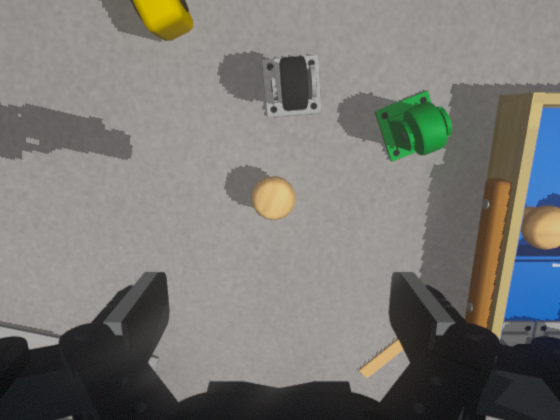

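The wrist view shows the pale beech knob at (273,198), with the silver castor at (292,83) and the green castor at (420,128), both clear of the fingers.

Call:
{"name": "send_rows", "arguments": {
  "steps": [
    {"delta_pos": [0.04,-0.06,-0.7],"rot": [0,0,0]},
    {"delta_pos": [0,0,-0.7],"rot": [0,0,0]},
    {"delta_pos": [0,0,-0.7],"rot": [0,0,0]},
    {"delta_pos": [0,0,-0.5],"rot": [0,0,0]},
    {"delta_pos": [0,0,-0.4],"rot": [0,0,0]},
    {"delta_pos": [0,0,-0.3],"rot": [0,0,0]},
    {"delta_pos": [0,0,0],"rot": [0,0,0]},
    {"delta_pos": [0,0,0],"rot": [0,0,0]}
  ]
}}

```text
t: 4.25
tool_pos: [629.5, -265.3, 15.2]
tcp_rot: [[-0.97, -0.244, 0.001], [-0.244, 0.97, -0.0], [-0.001, -0.001, -1.0]]
contact_force: [-0.7, -0.1, 0.6]
width: 0.993
grasp_force: 0.0
```

Call:
{"name": "send_rows", "arguments": {
  "steps": [
    {"delta_pos": [0,0,0],"rot": [0,0,0]},
    {"delta_pos": [0,0,0],"rot": [0,0,0]},
    {"delta_pos": [0,0,0],"rot": [0,0,0]},
    {"delta_pos": [0,0,0],"rot": [0,0,0]},
    {"delta_pos": [0,0,0],"rot": [0,0,0]},
    {"delta_pos": [0,0,0],"rot": [0,0,0]},
    {"delta_pos": [0,0,0],"rot": [0,0,0]},
    {"delta_pos": [0,0,0],"rot": [0,0,0]},
    {"delta_pos": [0,0,0],"rot": [0,0,0]},
    {"delta_pos": [0,0,0],"rot": [0,0,0]}
  ],
  "fingers": 20,
  "force": 30
}}

```text
t: 5.25
tool_pos: [629.3, -265.9, 15.1]
tcp_rot: [[-0.97, -0.243, 0.001], [-0.243, 0.97, -0.001], [-0.001, -0.001, -1.0]]
contact_force: [-1.6, 0.4, 6.2]
width: 0.411
grasp_force: 29.6
```

Call:
{"name": "send_rows", "arguments": {
  "steps": [
    {"delta_pos": [0,0,0.3],"rot": [0,0,0]},
    {"delta_pos": [0,0,0.5],"rot": [0,0,0]},
    {"delta_pos": [0,0,0.6],"rot": [0,0,0]},
    {"delta_pos": [0,0,0.6],"rot": [0,0,0]},
    {"delta_pos": [-0.13,0.32,0],"rot": [0,0,0]},
    {"delta_pos": [-0.23,0.56,0],"rot": [0,0,0]},
    {"delta_pos": [-0.23,0.56,0],"rot": [0,0,0]},
    {"delta_pos": [-0.23,0.56,0],"rot": [0,0,0]},
    {"delta_pos": [-0.23,0.56,0],"rot": [0,0,0]},
    {"delta_pos": [-0.23,0.56,0],"rot": [0,0,0]},
    {"delta_pos": [-0.23,0.56,0],"rot": [0,0,0]},
    {"delta_pos": [-0.23,0.56,0],"rot": [0,0,0]},
    {"delta_pos": [-0.12,0.28,0],"rot": [0,0,0]},
    {"delta_pos": [0,0,0],"rot": [0,0,0]},
    {"delta_pos": [0,0,0],"rot": [0,0,0]},
    {"delta_pos": [0,0,0],"rot": [0,0,0]}
  ]
}}

```text
t: 6.85
tool_pos: [536.7, -40.6, 114.6]
tcp_rot: [[-0.97, -0.243, 0.001], [-0.243, 0.97, -0.0], [-0.001, -0.001, -1.0]]
contact_force: [1.2, 0.5, -0.7]
width: 0.412
grasp_force: 30.0
```

Run:
```python
from h import *
p,d=capture("side"); a=p[130:300,200:460]; p2,_=capture("wrist")
cv2.imwrite("pics/chk1.png",np.vstack([cv2.resize(a,(400,262)),cv2.resize(p2,(400,300))])); print(get_obs()["tool_pos"])
```

```text
[536.44080091 -40.55467054 114.31667116]
```

View pics/chk1.png

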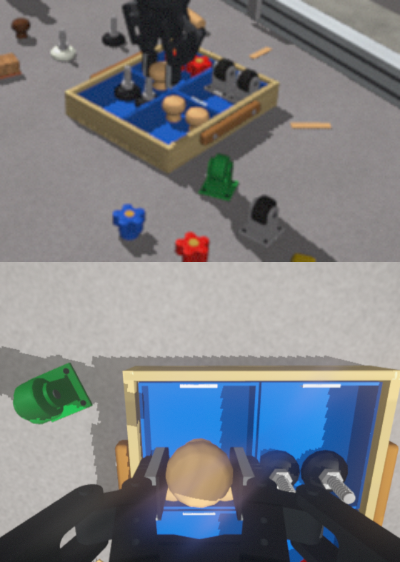

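The knob is held upright between the fingers, over the empty part of the knob bin. Next I lower and release it.

Call:
{"name": "send_rows", "arguments": {
  "steps": [
    {"delta_pos": [0,0,-0.5],"rot": [0,0,0]},
    {"delta_pos": [0,0,-0.5],"rot": [0,0,0]},
    {"delta_pos": [0,0,-0.4],"rot": [0,0,0]},
    {"delta_pos": [0,0,-0.3],"rot": [0,0,0]},
    {"delta_pos": [0,0,-0.12],"rot": [0,0,0]},
    {"delta_pos": [0,0,-0.06],"rot": [0,0,0]},
    {"delta_pos": [0,0,-0.03],"rot": [0,0,0]},
    {"delta_pos": [0,0,0],"rot": [0,0,0]},
    {"delta_pos": [0,0,0],"rot": [0,0,0]}
  ]
}}

```text
t: 7.85
tool_pos: [536.6, -40.3, 21.2]
tcp_rot: [[-0.97, -0.243, 0.001], [-0.243, 0.97, -0.001], [-0.001, -0.001, -1.0]]
contact_force: [-9.1, 1.6, 29.7]
width: 0.411
grasp_force: 34.1
```

Call:
{"name": "send_rows", "arguments": {
  "steps": [
    {"delta_pos": [0,0,0],"rot": [0,0,0]},
    {"delta_pos": [0,0,0],"rot": [0,0,0]},
    {"delta_pos": [0,0,0],"rot": [0,0,0]},
    {"delta_pos": [0,0,0],"rot": [0,0,0]},
    {"delta_pos": [0,0,0.2],"rot": [0,0,0]},
    {"delta_pos": [0,0,0.4],"rot": [0,0,0]},
    {"delta_pos": [0,0,0.7],"rot": [0,0,0]},
    {"delta_pos": [0,0,0.7],"rot": [0,0,0]},
    {"delta_pos": [0,0,0.7],"rot": [0,0,0]},
    {"delta_pos": [0,0,0],"rot": [0,0,0]}
  ],
  "fingers": 50
}}

```text
t: 8.85
tool_pos: [538.8, -40.2, 158.9]
tcp_rot: [[-0.97, -0.243, 0.008], [-0.243, 0.97, -0.002], [-0.007, -0.003, -1.0]]
contact_force: [0.5, -0.8, 0.8]
width: 0.585
grasp_force: 0.0
```

Call:
{"name": "send_rows", "arguments": {
  "steps": [
    {"delta_pos": [0.22,0.7,0.07],"rot": [0,0,0]},
    {"delta_pos": [0.22,0.7,0.07],"rot": [0,0,0]},
    {"delta_pos": [0.22,0.7,0.07],"rot": [0,0,0]},
    {"delta_pos": [0.22,0.7,0.07],"rot": [0,0,0]},
    {"delta_pos": [0.22,0.7,0.07],"rot": [0,0,0]},
    {"delta_pos": [0.22,0.7,0.07],"rot": [0,0,0]},
    {"delta_pos": [0.22,0.7,0.07],"rot": [0,0,0]},
    {"delta_pos": [0.22,0.7,0.07],"rot": [0,0,0]},
    {"delta_pos": [0.22,0.7,0.07],"rot": [0,0,0]},
    {"delta_pos": [0,0,0],"rot": [0,0,0]},
    {"delta_pos": [0,0,0],"rot": [0,0,0]},
    {"delta_pos": [0,0,0],"rot": [0,0,0]}
  ]
}}

```text
t: 10.05
tool_pos: [634.5, 274.5, 184.9]
tcp_rot: [[-0.97, -0.243, -0.001], [-0.243, 0.97, -0.001], [0.001, -0.0, -1.0]]
contact_force: [-0.5, -0.1, -0.8]
width: 0.588
grasp_force: 0.0
```

Run:
```python
from h import *
blobs('w_black',rad=90,zlo=3); print('stem'); blobs('w_black',rad=90,zlo=40,mina=20)
t,_=capture("top"); w=cv2.imread('pics/w_black.png')
cv2.imwrite("pics/chk2.png",np.vstack([cv2.resize(t[85:225,210:345],(400,300)),cv2.resize(w,(400,300))]))
```

```text
10.1 [634.7 274.3 185.1] [-0.97  -0.242  0.001]
954 uv [304.  93.] mean [552.1 274.1  14. ] rect [553.5 274.4] [40.3 17.5] 88.6 zmax 44.5 bgr [179. 188. 186.]
1970 uv [275. 198.] mean [638.9 271.8  16.9] rect [641.6 272.4] [43.  42.9] 22.9 zmax 50.7 bgr [81. 82. 83.]
stem
10.15 [634.7 274.3 185.3] [-0.97  -0.242  0.001]
23 uv [310.  81.] mean [545.4 274.4  46.5] rect [545.4 274.6] [1.1 6.9] 0.4 zmax 50.7 bgr [135. 137. 138.]
194 uv [274. 210.] mean [640.5 272.4  48.8] rect [641.4 272.7] [10.9 10.8] 89.4 zmax 51.5 bgr [149. 151. 152.]
```

View pics/chk2.png

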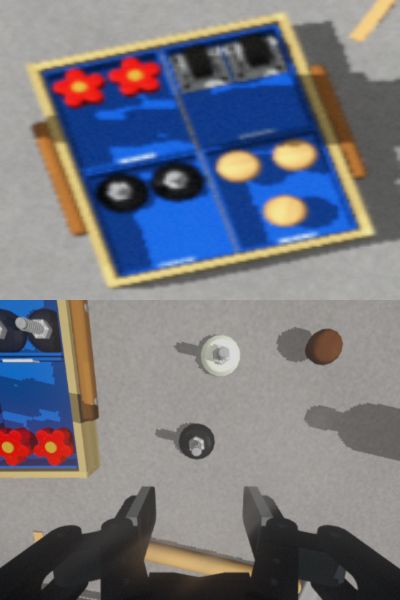

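The beech knob stands upright in its bin. The black foot is at wrist (275,198) and the white foot at (308,75) in full-size pixels, so I take the black one.

Call:
{"name": "send_rows", "arguments": {
  "steps": [
    {"delta_pos": [0.14,-0.03,-0.5],"rot": [0,0,0]},
    {"delta_pos": [0,0,-0.7],"rot": [0,0,0]},
    {"delta_pos": [0,0,-0.7],"rot": [0,0,0]},
    {"delta_pos": [0,0,-0.5],"rot": [0,0,0]},
    {"delta_pos": [0,0,-0.4],"rot": [0,0,0]},
    {"delta_pos": [0,0,-0.22],"rot": [0,0,0]},
    {"delta_pos": [0,0,0],"rot": [0,0,0]},
    {"delta_pos": [0,0,0],"rot": [0,0,0]}
  ]
}}

```text
t: 11.0
tool_pos: [642.5, 273.7, 35.3]
tcp_rot: [[-0.97, -0.243, 0.001], [-0.243, 0.97, 0.0], [-0.001, 0.0, -1.0]]
contact_force: [0.1, 0.5, -0.3]
width: 0.588
grasp_force: 0.0
```

Call:
{"name": "send_rows", "arguments": {
  "steps": [
    {"delta_pos": [0,0,0],"rot": [0,0,0]},
    {"delta_pos": [0,0,0],"rot": [0,0,0]},
    {"delta_pos": [0,0,0],"rot": [0,0,0]},
    {"delta_pos": [0,0,0],"rot": [0,0,0]},
    {"delta_pos": [0,0,0],"rot": [0,0,0]},
    {"delta_pos": [0,0,0],"rot": [0,0,0]},
    {"delta_pos": [0,0,0],"rot": [0,0,0]},
    {"delta_pos": [0,0,0],"rot": [0,0,0]},
    {"delta_pos": [0,0,0],"rot": [0,0,0]}
  ],
  "fingers": 0,
  "force": 40
}}

```text
t: 11.9
tool_pos: [642.5, 274.0, 35.0]
tcp_rot: [[-0.97, -0.243, 0.001], [-0.243, 0.97, 0.0], [-0.001, -0.0, -1.0]]
contact_force: [0.2, -0.4, 4.7]
width: 0.097
grasp_force: 39.3
```

Call:
{"name": "send_rows", "arguments": {
  "steps": [
    {"delta_pos": [0,0,0.3],"rot": [0,0,0]},
    {"delta_pos": [0,0,0.5],"rot": [0,0,0]},
    {"delta_pos": [0,0,0.6],"rot": [0,0,0]},
    {"delta_pos": [0,0,0.6],"rot": [0,0,0]},
    {"delta_pos": [-0.145,-0.244,0],"rot": [0,0,0]},
    {"delta_pos": [-0.29,-0.488,0],"rot": [0,0,0]},
    {"delta_pos": [-0.29,-0.488,0],"rot": [0,0,0]},
    {"delta_pos": [-0.29,-0.488,0],"rot": [0,0,0]},
    {"delta_pos": [-0.29,-0.488,0],"rot": [0,0,0]},
    {"delta_pos": [-0.29,-0.488,0],"rot": [0,0,0]},
    {"delta_pos": [-0.29,-0.488,0],"rot": [0,0,0]},
    {"delta_pos": [-0.29,-0.488,0],"rot": [0,0,0]},
    {"delta_pos": [-0.29,-0.488,0],"rot": [0,0,0]},
    {"delta_pos": [-0.145,-0.244,0],"rot": [0,0,0]},
    {"delta_pos": [0,0,0],"rot": [0,0,0]},
    {"delta_pos": [0,0,0],"rot": [0,0,0]},
    {"delta_pos": [0,0,0],"rot": [0,0,0]}
  ]
}}

```text
t: 13.6
tool_pos: [512.2, 55.0, 134.5]
tcp_rot: [[-0.97, -0.244, 0.001], [-0.244, 0.97, 0.0], [-0.001, 0.0, -1.0]]
contact_force: [0.4, 0.3, -1.4]
width: 0.098
grasp_force: 39.1
```

Run:
```python
from h import *
p,d=capture("side"); a=p[60:230,180:440]; p2,_=capture("wrist")
cv2.imwrite("pics/chk3.png",np.vstack([cv2.resize(a,(400,262)),cv2.resize(p2,(400,300))])); print(get_obs()["tool_pos"])
```

```text
[511.92106791  54.99660346 134.28728804]
```

View pics/chk3.png

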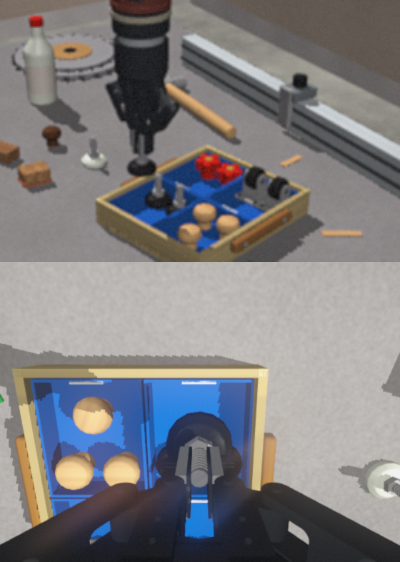

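The foot is held upright over the foot bin, so I lower it.

Call:
{"name": "send_rows", "arguments": {
  "steps": [
    {"delta_pos": [0,0,-0.5],"rot": [0,0,0]},
    {"delta_pos": [0,0,-0.5],"rot": [0,0,0]},
    {"delta_pos": [0,0,-0.4],"rot": [0,0,0]},
    {"delta_pos": [0,0,-0.3],"rot": [0,0,0]},
    {"delta_pos": [0,0,-0.12],"rot": [0,0,0]},
    {"delta_pos": [0,0,-0.06],"rot": [0,0,0]},
    {"delta_pos": [0,0,0],"rot": [0,0,0]},
    {"delta_pos": [0,0,0],"rot": [0,0,0]}
  ]
}}

```text
t: 14.5
tool_pos: [512.2, 55.0, 41.9]
tcp_rot: [[-0.97, -0.244, 0.002], [-0.244, 0.97, 0.001], [-0.002, 0.0, -1.0]]
contact_force: [-5.7, 0.8, 18.6]
width: 0.099
grasp_force: 43.7
```

Call:
{"name": "send_rows", "arguments": {
  "steps": [
    {"delta_pos": [0,0,0],"rot": [0,0,0]},
    {"delta_pos": [0,0,0],"rot": [0,0,0]},
    {"delta_pos": [0,0,0],"rot": [0,0,0]},
    {"delta_pos": [0,0,0],"rot": [0,0,0]},
    {"delta_pos": [0,0,0.2],"rot": [0,0,0]},
    {"delta_pos": [0,0,0.4],"rot": [0,0,0]},
    {"delta_pos": [0,0,0.7],"rot": [0,0,0]},
    {"delta_pos": [0,0,0.7],"rot": [0,0,0]},
    {"delta_pos": [0,0,0.7],"rot": [0,0,0]},
    {"delta_pos": [0,0,0],"rot": [0,0,0]}
  ],
  "fingers": 40
}}

```text
t: 15.5
tool_pos: [514.2, 54.2, 180.4]
tcp_rot: [[-0.97, -0.243, 0.008], [-0.243, 0.97, -0.0], [-0.007, -0.002, -1.0]]
contact_force: [0.7, 0.5, 0.0]
width: 0.468
grasp_force: 0.0
```

Call:
{"name": "send_rows", "arguments": {
  "steps": [
    {"delta_pos": [0.06,-0.71,0.01],"rot": [0,0,0]},
    {"delta_pos": [0.06,-0.71,0.01],"rot": [0,0,0]},
    {"delta_pos": [0.06,-0.71,0.01],"rot": [0,0,0]},
    {"delta_pos": [0.06,-0.71,0.01],"rot": [0,0,0]},
    {"delta_pos": [0.06,-0.71,0.01],"rot": [0,0,0]},
    {"delta_pos": [0.06,-0.71,0.01],"rot": [0,0,0]},
    {"delta_pos": [0.06,-0.71,0.01],"rot": [0,0,0]},
    {"delta_pos": [0.06,-0.71,0.01],"rot": [0,0,0]},
    {"delta_pos": [0.06,-0.71,0.01],"rot": [0,0,0]},
    {"delta_pos": [0,0,0],"rot": [0,0,0]},
    {"delta_pos": [0,0,0],"rot": [0,0,0]},
    {"delta_pos": [0,0,0],"rot": [0,0,0]}
  ],
  "fingers": 70
}}

```text
t: 16.7
tool_pos: [538.1, -264.2, 179.6]
tcp_rot: [[-0.97, -0.244, -0.001], [-0.244, 0.97, 0.001], [0.0, 0.001, -1.0]]
contact_force: [-0.5, 0.6, 1.0]
width: 0.823
grasp_force: 0.0
```

Run:
```python
from h import *
blobs('w_castor',rad=70,zlo=2.5); print('upper'); blobs('w_castor',rad=70,zlo=25,mina=20)
t,_=capture("top"); w=cv2.imread('pics/w_castor.png')
cv2.imwrite("pics/chk4.png",np.vstack([cv2.resize(t[85:225,210:345],(300,225)),cv2.resize(w[100:340,140:460],(480,360))]) if 0 else np.hstack([cv2.resize(t[85:225,210:345],(320,360)),cv2.resize(w[100:340,140:460],(480,360))]))
```

```text
16.75 [ 538.3 -264.1  179.7] [-0.97  -0.244  0.   ]
2774 uv [269. 196.] mean [ 537.4 -272.2   28.2] rect [ 542.5 -272. ] [44.2 44.5] 19.2 zmax 54.5 bgr [102. 104. 106.]
upper
16.8 [ 538.4 -264.1  179.9] [-0.97  -0.245  0.   ]
1325 uv [264. 204.] mean [ 539.9 -274.4   48.6] rect [ 543.  -275.4] [34.5 25.1] 18.9 zmax 54.8 bgr [67. 69. 70.]
145 uv [285. 201.] mean [ 535.8 -259.7   43.3] rect [ 537.8 -258.7] [22.3  4. ] 18.9 zmax 48.4 bgr [146. 148. 149.]
```

View pics/chk4.png

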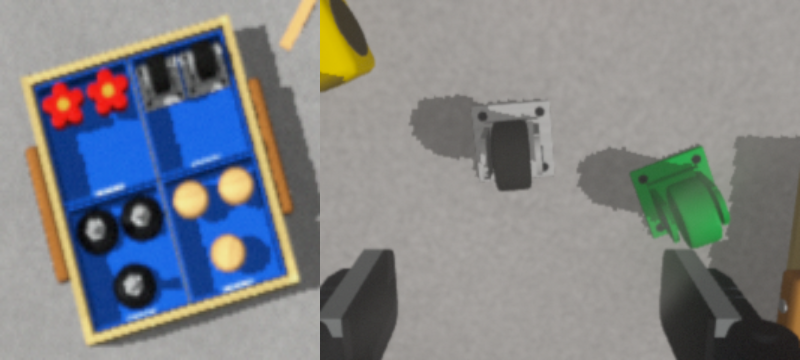

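The foot stands in its bin. The silver castor is at crop (510,150) and the green one at (685,195), with the open fingers clear of the green one.

Call:
{"name": "send_rows", "arguments": {
  "steps": [
    {"delta_pos": [0.08,-0.16,-0.2],"rot": [0,0,0.96]},
    {"delta_pos": [0,0,-0.7],"rot": [0,0,0]},
    {"delta_pos": [0,0,-0.7],"rot": [0,0,0]},
    {"delta_pos": [0,0,-0.7],"rot": [0,0,0]},
    {"delta_pos": [0,0,-0.4],"rot": [0,0,0]},
    {"delta_pos": [0,0,-0.3],"rot": [0,0,0]},
    {"delta_pos": [0,0,-0.2],"rot": [0,0,0]},
    {"delta_pos": [0,0,0],"rot": [0,0,0]},
    {"delta_pos": [0,0,0],"rot": [0,0,0]}
  ],
  "fingers": 60
}}

```text
t: 17.75
tool_pos: [542.9, -273.1, 20.4]
tcp_rot: [[-0.946, -0.324, 0.001], [-0.324, 0.946, -0.0], [-0.0, -0.001, -1.0]]
contact_force: [0.5, -0.1, 0.0]
width: 0.701
grasp_force: 0.0
```

Call:
{"name": "send_rows", "arguments": {
  "steps": [
    {"delta_pos": [0,0,0],"rot": [0,0,0]},
    {"delta_pos": [0,0,0],"rot": [0,0,0]},
    {"delta_pos": [0,0,0],"rot": [0,0,0]},
    {"delta_pos": [0,0,0],"rot": [0,0,0]},
    {"delta_pos": [0,0,0],"rot": [0,0,0]},
    {"delta_pos": [0,0,0],"rot": [0,0,0]},
    {"delta_pos": [0,0,0],"rot": [0,0,0]},
    {"delta_pos": [0,0,0],"rot": [0,0,0]},
    {"delta_pos": [0,0,0],"rot": [0,0,0]}
  ],
  "fingers": 10,
  "force": 40
}}

```text
t: 18.65
tool_pos: [543.1, -273.6, 20.8]
tcp_rot: [[-0.946, -0.324, 0.001], [-0.324, 0.946, -0.001], [-0.001, -0.001, -1.0]]
contact_force: [0.1, -0.3, 5.9]
width: 0.348
grasp_force: 40.5
```

Call:
{"name": "send_rows", "arguments": {
  "steps": [
    {"delta_pos": [0,0,0.3],"rot": [0,0,0]},
    {"delta_pos": [0,0,0.5],"rot": [0,0,0]},
    {"delta_pos": [0,0,0.6],"rot": [0,0,0]},
    {"delta_pos": [0,0,0.6],"rot": [0,0,0]},
    {"delta_pos": [0.12,0.29,0],"rot": [0,0,-0.12]},
    {"delta_pos": [0.24,0.584,0],"rot": [0,0,-0.12]},
    {"delta_pos": [0.24,0.584,0],"rot": [0,0,-0.12]},
    {"delta_pos": [0.24,0.584,0],"rot": [0,0,-0.12]},
    {"delta_pos": [0.24,0.584,0],"rot": [0,0,-0.12]},
    {"delta_pos": [0.24,0.584,0],"rot": [0,0,-0.12]},
    {"delta_pos": [0.24,0.584,0],"rot": [0,0,-0.12]},
    {"delta_pos": [0.24,0.584,0],"rot": [0,0,-0.12]},
    {"delta_pos": [0.24,0.584,0],"rot": [0,0,0]},
    {"delta_pos": [0.12,0.29,0],"rot": [0,0,0]},
    {"delta_pos": [0,0,0],"rot": [0,0,0]},
    {"delta_pos": [0,0,0],"rot": [0,0,0]},
    {"delta_pos": [0,0,0],"rot": [0,0,0]}
  ]
}}

```text
t: 20.35
tool_pos: [650.1, -11.8, 119.8]
tcp_rot: [[-0.97, -0.242, -0.0], [-0.242, 0.97, -0.0], [0.0, -0.0, -1.0]]
contact_force: [-0.8, 0.3, -1.7]
width: 0.345
grasp_force: 39.9
```

Run:
```python
from h import *
p,d=capture("side"); a=p[60:230,200:460]; p2,_=capture("wrist")
cv2.imwrite("pics/chk5.png",np.vstack([cv2.resize(a,(400,262)),cv2.resize(p2,(400,300))])); print(get_obs()["tool_pos"])
```

```text
[650.19803672 -11.76796802 119.86438739]
```

View pics/chk5.png

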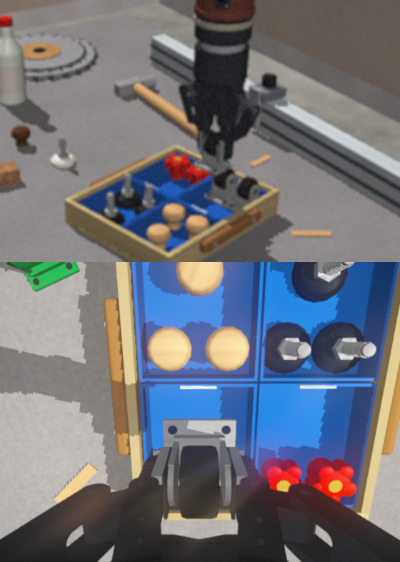

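The castor is held upright and square to its bin.

Call:
{"name": "send_rows", "arguments": {
  "steps": [
    {"delta_pos": [0,0,-0.5],"rot": [0,0,0]},
    {"delta_pos": [0,0,-0.5],"rot": [0,0,0]},
    {"delta_pos": [0,0,-0.4],"rot": [0,0,0]},
    {"delta_pos": [0,0,-0.28],"rot": [0,0,0]},
    {"delta_pos": [0,0,-0.1],"rot": [0,0,0]},
    {"delta_pos": [0,0,-0.05],"rot": [0,0,0]},
    {"delta_pos": [0,0,0],"rot": [0,0,0]},
    {"delta_pos": [0,0,0],"rot": [0,0,0]}
  ]
}}

```text
t: 21.25
tool_pos: [650.8, -11.1, 29.8]
tcp_rot: [[-0.97, -0.243, 0.001], [-0.243, 0.97, -0.0], [-0.001, -0.001, -1.0]]
contact_force: [-4.3, -0.7, 7.4]
width: 0.346
grasp_force: 40.9
```

Call:
{"name": "send_rows", "arguments": {
  "steps": [
    {"delta_pos": [0,0,-0.02],"rot": [0,0,0]},
    {"delta_pos": [0,0,0],"rot": [0,0,0]}
  ]
}}

```text
t: 21.45
tool_pos: [650.8, -11.1, 29.8]
tcp_rot: [[-0.97, -0.243, 0.001], [-0.243, 0.97, -0.001], [-0.001, -0.001, -1.0]]
contact_force: [-7.0, -0.1, 14.7]
width: 0.343
grasp_force: 42.0
```

Call:
{"name": "send_rows", "arguments": {
  "steps": [
    {"delta_pos": [0,0,0],"rot": [0,0,0]},
    {"delta_pos": [0,0,0],"rot": [0,0,0]},
    {"delta_pos": [0,0,0],"rot": [0,0,0]},
    {"delta_pos": [0,0,0],"rot": [0,0,0]},
    {"delta_pos": [0,0,0.2],"rot": [0,0,0]},
    {"delta_pos": [0,0,0.4],"rot": [0,0,0]},
    {"delta_pos": [0,0,0.7],"rot": [0,0,0]},
    {"delta_pos": [0,0,0.7],"rot": [0,0,0]},
    {"delta_pos": [0,0,0.7],"rot": [0,0,0]},
    {"delta_pos": [0,0,0],"rot": [0,0,0]}
  ],
  "fingers": 48
}}

```text
t: 22.45
tool_pos: [653.5, -11.0, 168.4]
tcp_rot: [[-0.97, -0.243, 0.009], [-0.243, 0.97, -0.001], [-0.008, -0.003, -1.0]]
contact_force: [0.6, -1.1, -0.6]
width: 0.563
grasp_force: 0.0
```

Call:
{"name": "send_rows", "arguments": {
  "steps": [
    {"delta_pos": [-0.475,-0.58,0.03],"rot": [0,0,0]},
    {"delta_pos": [-0.475,-0.58,0.03],"rot": [0,0,0]},
    {"delta_pos": [-0.475,-0.58,0.03],"rot": [0,0,0]},
    {"delta_pos": [-0.475,-0.58,0.03],"rot": [0,0,0]},
    {"delta_pos": [-0.475,-0.58,0.03],"rot": [0,0,0]},
    {"delta_pos": [-0.475,-0.58,0.03],"rot": [0,0,0]},
    {"delta_pos": [-0.475,-0.58,0.03],"rot": [0,0,0]},
    {"delta_pos": [-0.475,-0.58,0.03],"rot": [0,0,0]},
    {"delta_pos": [-0.475,-0.58,0.03],"rot": [0,0,0]},
    {"delta_pos": [0,0,0],"rot": [0,0,0]},
    {"delta_pos": [0,0,0],"rot": [0,0,0]},
    {"delta_pos": [0,0,0],"rot": [0,0,0]}
  ],
  "fingers": 65
}}

```text
t: 23.65
tool_pos: [437.1, -271.1, 175.8]
tcp_rot: [[-0.97, -0.244, 0.0], [-0.244, 0.97, 0.0], [-0.0, 0.0, -1.0]]
contact_force: [-1.0, 0.7, 0.5]
width: 0.758
grasp_force: 0.0
```

Run:
```python
from h import *
blobs('w_star',rad=70,zlo=16)
W=np.load('w_star.npy'); w=cv2.imread('pics/w_star.png').astype(int)
m=(W[...,2]>24)&(W[...,2]<40)&(w[...,2]>w[...,0]+40)&(w[...,2]>w[...,1]*1.1)
q=W[m][:,:2]; q=q[np.hypot(*(q-np.median(q,0)).T)<35]
c,r=cv2.minEnclosingCircle(q.astype(np.float32)); c=np.array(c); print("circle",c,r,"mean",q.mean(0))
best=max(((np.cos(5*(np.arctan2(*(q-q.mean(0)).T[::-1])-t))*(np.hypot(*(q-q.mean(0)).T)>15)).mean(),np.degrees(t)) for t in np.radians(np.arange(0,72,1)))
print("lobe angle",best)
t,_=capture("top"); w=w.astype(np.uint8)
cv2.imwrite("pics/chk6.png",np.hstack([cv2.resize(t[85:225,210:345],(320,360)),cv2.resize(w[100:340,140:460],(480,360))]))
```

```text
23.7 [ 437.2 -270.8  175.8] [-0.97  -0.244 -0.   ]
1979 uv [277. 194.] mean [ 432.7 -273.2   31.5] rect [ 435.3 -272.9] [41.7 39.8] 86.4 zmax 33.8 bgr [ 45.  64. 200.]
circle [ 433.85009766 -272.97940063] 21.580162048339844 mean [ 433.12193705 -273.06093698]
lobe angle (np.float64(0.1772971615365939), np.float64(69.0))
```

View pics/chk6.png

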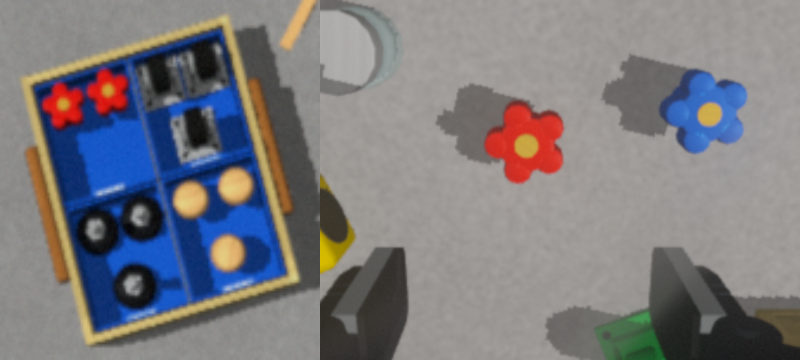

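The castor is upright in its bin. The red star is at crop (525,143), with one lobe pointing left along the closing line, and the blue one at (708,113) is clear. No turn is needed.

Call:
{"name": "send_rows", "arguments": {
  "steps": [
    {"delta_pos": [-0.05,-0.04,-0.3],"rot": [0,0,0]},
    {"delta_pos": [0,0,-0.7],"rot": [0,0,0]},
    {"delta_pos": [0,0,-0.7],"rot": [0,0,0]},
    {"delta_pos": [0,0,-0.7],"rot": [0,0,0]},
    {"delta_pos": [0,0,-0.4],"rot": [0,0,0]},
    {"delta_pos": [0,0,-0.3],"rot": [0,0,0]},
    {"delta_pos": [0,0,-0.12],"rot": [0,0,0]},
    {"delta_pos": [0,0,0],"rot": [0,0,0]},
    {"delta_pos": [0,0,0],"rot": [0,0,0]}
  ]
}}

```text
t: 24.65
tool_pos: [434.8, -273.6, 15.4]
tcp_rot: [[-0.97, -0.244, 0.001], [-0.244, 0.97, -0.001], [-0.0, -0.001, -1.0]]
contact_force: [-0.4, -0.0, 0.4]
width: 0.764
grasp_force: 0.0
```

Call:
{"name": "send_rows", "arguments": {
  "steps": [
    {"delta_pos": [0,0,0],"rot": [0,0,0]},
    {"delta_pos": [0,0,0],"rot": [0,0,0]},
    {"delta_pos": [0,0,0],"rot": [0,0,0]},
    {"delta_pos": [0,0,0],"rot": [0,0,0]},
    {"delta_pos": [0,0,0],"rot": [0,0,0]},
    {"delta_pos": [0,0,0],"rot": [0,0,0]},
    {"delta_pos": [0,0,0],"rot": [0,0,0]},
    {"delta_pos": [0,0,0],"rot": [0,0,0]},
    {"delta_pos": [0,0,0],"rot": [0,0,0]}
  ],
  "fingers": 20,
  "force": 35
}}

```text
t: 25.55
tool_pos: [434.7, -273.9, 15.8]
tcp_rot: [[-0.97, -0.243, 0.001], [-0.243, 0.97, -0.001], [-0.001, -0.001, -1.0]]
contact_force: [-0.2, 0.5, 6.3]
width: 0.467
grasp_force: 34.6
```

Call:
{"name": "send_rows", "arguments": {
  "steps": [
    {"delta_pos": [0,0,0.3],"rot": [0,0,0]},
    {"delta_pos": [0,0,0.5],"rot": [0,0,0]},
    {"delta_pos": [0,0,0.6],"rot": [0,0,0]},
    {"delta_pos": [0,0,0.6],"rot": [0,0,0]},
    {"delta_pos": [0.18,0.326,0],"rot": [0,0,0]},
    {"delta_pos": [0.348,0.651,0],"rot": [0,0,0]},
    {"delta_pos": [0.348,0.651,0],"rot": [0,0,0]},
    {"delta_pos": [0.348,0.651,0],"rot": [0,0,0]},
    {"delta_pos": [0.348,0.651,0],"rot": [0,0,0]},
    {"delta_pos": [0.348,0.651,0],"rot": [0,0,0]},
    {"delta_pos": [0.348,0.651,0],"rot": [0,0,0]},
    {"delta_pos": [0.348,0.651,0],"rot": [0,0,0]},
    {"delta_pos": [0.348,0.651,0],"rot": [0,0,0]},
    {"delta_pos": [0.348,0.651,0],"rot": [0,0,0]},
    {"delta_pos": [0.348,0.651,0],"rot": [0,0,0]},
    {"delta_pos": [0.18,0.326,0],"rot": [0,0,0]},
    {"delta_pos": [0,0,0],"rot": [0,0,0]},
    {"delta_pos": [0,0,0],"rot": [0,0,0]},
    {"delta_pos": [0,0,0],"rot": [0,0,0]}
  ]
}}

```text
t: 27.45
tool_pos: [625.8, 83.6, 114.9]
tcp_rot: [[-0.97, -0.243, -0.0], [-0.243, 0.97, -0.0], [0.0, -0.0, -1.0]]
contact_force: [-1.3, 0.4, 0.3]
width: 0.468
grasp_force: 35.4
```

Run:
```python
from h import *
p,d=capture("side"); a=p[60:230,200:460]; p2,_=capture("wrist")
cv2.imwrite("pics/chk7.png",np.vstack([cv2.resize(a,(400,262)),cv2.resize(p2,(400,300))])); print(get_obs()["tool_pos"])
```

```text
[625.89543328  83.46956682 115.00930088]
```

View pics/chk7.png

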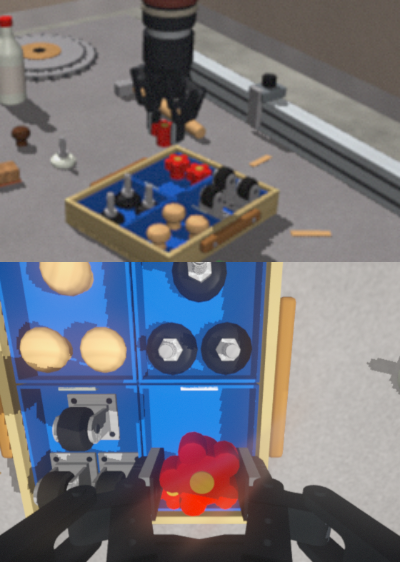

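The star is held level over its bin, so I lower it.

Call:
{"name": "send_rows", "arguments": {
  "steps": [
    {"delta_pos": [0,0,-0.5],"rot": [0,0,0]},
    {"delta_pos": [0,0,-0.5],"rot": [0,0,0]},
    {"delta_pos": [0,0,-0.4],"rot": [0,0,0]},
    {"delta_pos": [0,0,-0.26],"rot": [0,0,0]},
    {"delta_pos": [0,0,-0.1],"rot": [0,0,0]},
    {"delta_pos": [0,0,-0.05],"rot": [0,0,0]},
    {"delta_pos": [0,0,0],"rot": [0,0,0]},
    {"delta_pos": [0,0,0],"rot": [0,0,0]}
  ]
}}

```text
t: 28.35
tool_pos: [627.0, 84.4, 25.3]
tcp_rot: [[-0.97, -0.243, 0.002], [-0.243, 0.97, 0.0], [-0.002, -0.0, -1.0]]
contact_force: [0.6, 0.2, 0.4]
width: 0.467
grasp_force: 35.5
```

Call:
{"name": "send_rows", "arguments": {
  "steps": [
    {"delta_pos": [0,0,-0.03],"rot": [0,0,0]},
    {"delta_pos": [0,0,-0.03],"rot": [0,0,0]},
    {"delta_pos": [0,0,0],"rot": [0,0,0]}
  ]
}}

```text
t: 28.65
tool_pos: [627.4, 84.5, 24.6]
tcp_rot: [[-0.97, -0.243, 0.003], [-0.243, 0.97, -0.0], [-0.003, -0.001, -1.0]]
contact_force: [-8.8, -0.6, 26.6]
width: 0.469
grasp_force: 37.8
```

Contact with the floor; I release, rise and back off.

Call:
{"name": "send_rows", "arguments": {
  "steps": [
    {"delta_pos": [0,0,0],"rot": [0,0,0]},
    {"delta_pos": [0,0,0],"rot": [0,0,0]},
    {"delta_pos": [0,0,0],"rot": [0,0,0]},
    {"delta_pos": [0,0,0],"rot": [0,0,0]},
    {"delta_pos": [0,0,0.2],"rot": [0,0,0]},
    {"delta_pos": [0,0,0.4],"rot": [0,0,0]},
    {"delta_pos": [0,0,0.7],"rot": [0,0,0]},
    {"delta_pos": [0,0,0.7],"rot": [0,0,0]},
    {"delta_pos": [0,0,0.7],"rot": [0,0,0]},
    {"delta_pos": [-0.3,0,0.8],"rot": [0,0,0]},
    {"delta_pos": [-0.4,0,0.8],"rot": [0,0,0]},
    {"delta_pos": [-0.4,0,0.6],"rot": [0,0,0]},
    {"delta_pos": [0,0,0],"rot": [0,0,0]},
    {"delta_pos": [0,0,0],"rot": [0,0,0]},
    {"delta_pos": [0,0,0],"rot": [0,0,0]}
  ],
  "fingers": 52
}}

```text
t: 30.15
tool_pos: [571.1, 84.4, 265.5]
tcp_rot: [[-0.97, -0.243, -0.001], [-0.243, 0.97, -0.0], [0.001, 0.0, -1.0]]
contact_force: [0.5, 0.5, -0.7]
width: 0.611
grasp_force: 0.0
```

Run:
```python
from h import *
p,d=capture("side"); a=p[100:250,130:460]; p2,_=capture("wrist")
cv2.imwrite("pics/fin.png",np.vstack([cv2.resize(a,(440,200)),cv2.resize(p2[:330],(560,330))[:,60:500]])); s=get_obs();print(s["t"],s["tool_pos"])
```

```text
30.25 [571.01637255  84.41754402 265.01909821]
```

View pics/fin.png

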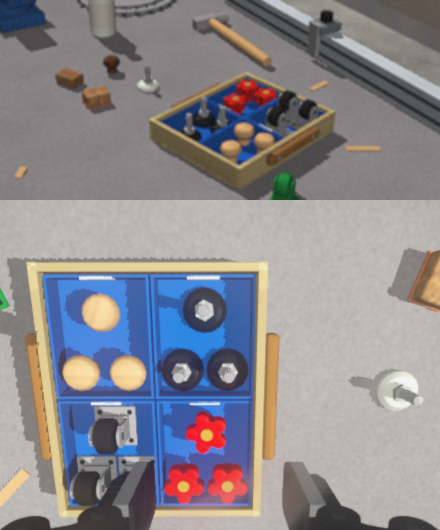

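All four stand upright in their own bins, and the walnut knob and white foot are untouched.

```bash
python3 -c "
from workcell import *
print(job_done())"
```

```text
the job is handed in; nothing more can be done
None
```

The beech knob, black foot, castor and red star knob each stand upright in their own bin; the walnut knob and white foot were left where they were, and the job was handed in at about 30 s on the robot's clock.

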